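Index the glued-up ring bracket under the bench screw press and set its pressure

ROBOT

A 6-joint arm with a two-finger parallel gripper is mounted at the origin on a cart in front of the work surface, level with it; the furniture and walls round the work are solid. World frame = base frame: x ahead of the robot, y to its left, z up, the work surface at z = 0. Lengths are in m, angles in rad, forces in N, time in s.
With the tool pointing down it reaches from about 0.35 to 0.85 m from the base axis. Payload 8.1 kg.
Tool frame: the origin (TCP) lies at the centre of the arm's flange, where the gripper is bolted on; the fingertips stand 186 mm ahead of it and the grasp point (between the pads) lies 167 mm ahead of it; z points along the fingers, y is the line along which they close (so a half turn about z gives the same grasp; the last joint's range is limited). The gripper opens to 93 mm and grips with 3 to 60 N. Pads are 15 mm wide; open, the fingers measure 128 mm over their backs; the gripper's body (75 mm by 188 mm) begins 65 mm behind the grasp point.
Start: joints at [-1.347, 0.13, 1.488, -0, 1.523, -0.085], TCP at [0.182, -0.572, 0.405] pointing down, gripper open.
Joint ranges: [-2.96, 2.96], [-0.89, 2.26], [0.02, 2.5], [-1.34, 4.48], [0, 2.73], [-2.66, 2.66]. Speed limits (rad/s): [2.39, 2.39, 2.79, 3.14, 3.14, 3.14].

INTERFACE

Orientations are given as a rotation vector (axis times angle).
In Python, from plant import robot gives the robot as it stands.
- The arm moves only by the tool apply_moves, never from a script. Its argument "series" is a list of rows, each a list of 2 entries, a list of its own where there are three numbers: the shift along the tool's x, y, z in mm, then the turn, a rotation vector about the tool's x, y, z in rad. A call has 1 to 12 rows; each row shifts and turns the commanded pose from where the row before left it, along the tool's axes as they then stand; what a row does not reach is not made up. A row lasts 1/12 s, in which the tool goes at most 41.7 mm and 7.16 degrees, less where a joint would pass 70% of its speed; a pose out of reach is approached as far as the arm can. A call is refused whole if a number of a shift passes 41.7 or a number of a turn 0.125, either way. A call with a gripper value outside its range is refused whole. "claw" is the opening, from 0 (shut) to 1 (fully open), set as the call begins (left out, the last holds). The fingers move at their own pace and stop on an object; "newtons" is the grip in N (left out, the last holds). Time passes only in rows, so rows that do not move let the fingers close. It gives the time, the measured TCP pose, the force, the opening and the grip force at its end, in the units of the state.
- robot.read_state(): the state, without advancing time (a new reading comes with each control period).
- robot.read_camera(name): name is "scene" or "top" or "wrist"; returns (picture, depth): 400x640x3 uint8, blue, green, red; 400x640 float32, m along the optical axis (not along the pixel's ray), 0 where there is no reading.
- robot.calibration(name): a dict with "fx", "fy", "cx", "cy" (pixels), "extrinsics" (4x4, takes a point from world to camera coordinates). Camera axes: x right, y down, z forward; pixel columns grow to the right and rows downward; lengths in m; the calibration is good to about 2 mm. A picture is of the moment at which its call begins: read the wrist's pose just before it. calibration takes no time and is no camera call; for the wrist camera it gives the pose at the moment of the call.
- robot.close_job(): hands the job in; it is judged then, once.
The state is a dict: "t": time; "q": joint angles; "dq": joint speeds; "joint_torque": joint torques, N m; "tool_pos": TCP position; "orientation": TCP orientation; "force": force on the tool from outside, world axes, zero at the start; "wrist_torque": the same for the moment, N m; "opening": finger opening in m; "gripper_force": force on a finger pad.
Only numpy, scipy, OpenCV 4.12 (cv2) and the standard library are available. Lean on these libraries where they do the work, as an engineer would, in place of code of your own. Each camera call takes 0.05 s, during which the arm holds its last target. There are 200 camera calls.

TASK

The ring bracket in the sliding nest has a freshly bonded facing ring and must be set under the bench screw press: pull the black index knob out along its leaning axis, slide the carriage across under the press and let the plunger spring fully home in the press hole. Then wind the handwheel clockwise by its red grip until the pad just touches the ring, add one quarter of a turn and no more, and let go. Leave the other things on the bench alone.

Things in the scene. Friction and masses are not known exactly. Their poses are not given: they have to be found in the camera images.
- press: Dark blue-green bench press, fixed. Bed 190 (x) x 372 (y) x 14 mm; origin: centre of its underside on the bench; x away from the robot (yaw within 0.2 rad), y left along the slide, z up. Load hole at y +80, press hole and screw axis (x 0) at y -80 mm, frame behind. There the handwheel overhangs the knob: an upright hand hits the rim, one leaning with the knob clears it.
- carriage (a joint): Slide of the grey carriage (140 x 182 mm, top 44 mm above the bench): 0 m with its plunger at the load hole, 0.160 at the press hole, growing towards the press (along the press's -y); stops at -0.004 and 0.164. About 2.5 N of friction. It moves only with the plunger pulled out.
- plunger (a joint): Sprung index plunger on the carriage's front: 0 m with its 10 mm pin fully home in a hole, about 0.010 when the pin rests on the bar between holes (pull 0.0105 or more to clear), 0.015 at its stop. The spring pushes in with 6 N at 0, 10 N pulled out. Holes are 12.6 mm wide and the pin's end is rounded: it drops in when within about 3 mm.
- wheel (a joint): Handwheel; grows clockwise seen from above and drives the ram down 20 mm per turn (2 pi rad); the wheel stays at its height. Starts between 0 and 2.2 rad, stops at 7.2. With the bracket under it the pad touches the ring at 4.40 rad; a quarter turn past that is 5.97. About 0.2 N m of friction holds it where it is left.
- pad (a joint): Spring-loaded 76 mm pressure pad under the ram: 0 m hanging free, grows as the ring pushes it up against its spring (6 N to start, then 6 N per mm). A quarter turn after contact pushes it in nearly 5 mm.
- knob (a point): Centre of the plunger's black pull knob (27 mm thick here, 31 at its outer end, 37 long), on the carriage. Its axis leans 25 degrees from vertical, top towards the robot (press's -x, in its x-z plane): pull outward along it, gripping across along the slide. Plunger home, it is at x -102, z 80 mm in the press's frame; the slimmer plunger body and a lug 44 mm wide lie below it.
- press_hole (a point): Mouth of the index hole of the press station, on the inclined face of the steel bar on the bed's front (press's frame x -76, y -80, z 24 mm).
- wheel_centre (a point): Centre of the black handwheel's rim on the screw axis, 211 mm above the bench. Rim: 75 mm radius to its middle, 14 mm thick.
- crank (a point): Middle of the wheel's upright red grip: 247 mm above the bench, 75 mm from the wheel's axis; 25 mm thick, 49 mm tall (this point at mid-height). It stands on the rim and spins freely on its own axis, so a hand can carry it round without turning. At wheel 0 it is at the wheel's front (press's -x) and goes round clockwise.
- pad_face (a point): Centre of the pad's underside. It is 105 mm above the bench at wheel value 0.
- bracket: Grey ring bracket with a white facing ring, 121 x 164 x 47 mm, 0.4 to 0.8 kg, lying loose in the carriage's nest between low fences; origin at the centre of its underside (44 mm above the bench), z up, long side along the slide.
- ring_top (a point): Centre of the top of the bracket's white ring, 91 mm above the bench in the nest.
- nest (a point): Centre of the nest's floor on the carriage, where the bracket's origin belongs.
- oilstone: Bystander: two-tone oilstone 42 x 125 x 22 mm lying in front of the press; origin at the centre of its underside.
- screwdriver: Bystander: red-handled screwdriver 210 mm long, 26 mm high, lying along the bench's right edge; origin at the centre of its underside.

How it is judged:
By the outcome, as a careful person would: the job done as asked, in the order asked, and still so for the second after the job is handed in, with the robot touching nothing.
It also fails if it takes over 56 s, if anything falls off the work surface, if the arm or the gripper's body presses on something with over 40 N, if the wrist force passes 120 N, or if a joint passes its speed limit or range.

## Working session

There is one attempt and no reset: what is moved stays moved. The work goes in short steps, Python scripts to look and compute and a tool call to move; the robot and the scene stay as the last step left them, time stands still between calls to the robot, and variables do not carry over. Pictures are saved under pics/ and viewed, at most 10 in all, crops included, and the job is handed in when it is done.

Besides the shell and the picture viewer there is one more tool, called after ">>>" as name(argument=value, ...) on one line, values as JSON. apply_moves: Moves the arm, as the interface text tells. Its arguments: {"type":"object","properties":{"series":{"type":"array"},"claw":{"type":"number"},"newtons":{"type":"number"}},"required":["series"]}

```bash
mkdir -p pics; ls; python3 - <<'E'
from plant import robot
import cv2,numpy as np
s=robot.read_state();print(s)
for n in("scene","top"):
    p,d=robot.read_camera(n);cv2.imwrite(f"pics/{n}0.png",p);np.save(f"pics/{n}0.npy",d);c=robot.calibration(n);print(n,c)
E
```

```text
pics
{'t': 0.0, 'q': array([-1.34740821e+00,  1.31133521e-01,  1.48931053e+00,  2.98124626e-05,
        1.52300504e+00, -8.53839130e-02]), 'dq': array([ 0.00042385,  0.00111836, -0.00124224, -0.00058657,  0.00239353,
        0.00010995]), 'joint_torque': array([-3.89328401e-03, -5.59845793e+01, -4.91772258e+01,  7.63472356e-02,
        3.53763567e-02, -1.00333100e-04]), 'tool_pos': array([ 0.18231561, -0.57137665,  0.40368649]), 'orientation': array([-3.10239528e+00, -4.82806168e-01,  1.54303531e-04]), 'force': array([-0.26589389, -0.42765809, -0.28348357]), 'wrist_torque': array([ 0.01257215, -0.02138665,  0.03641977]), 'gripper_force': 0.0, 'opening': 0.09285012632000945}
scene {'fx': 418.37467997807124, 'fy': 418.37467997807124, 'cx': 317.2221700031742, 'cy': 203.7481335318008, 'extrinsics': array([[-0.72957713, -0.6838069 ,  0.01119561,  0.36010023],
       [-0.5176631 ,  0.54146666, -0.66244907,  0.42697293],
       [ 0.44692519, -0.48910324, -0.74902329,  0.85878112],
       [ 0.        ,  0.        ,  0.        ,  1.        ]])}
top {'fx': 429.9879361391218, 'fy': 429.9879361391218, 'cx': 320.8192698490242, 'cy': 198.23224414716452, 'extrinsics': array([[ 0.01017104, -0.99918192,  0.0391413 , -0.06416772],
       [-0.99974701, -0.01094652, -0.01964928,  0.51833859],
       [ 0.02006167, -0.03893154, -0.99904047,  0.98525434],
       [ 0.        ,  0.        ,  0.        ,  1.        ]])}
```

View pics/scene0.png

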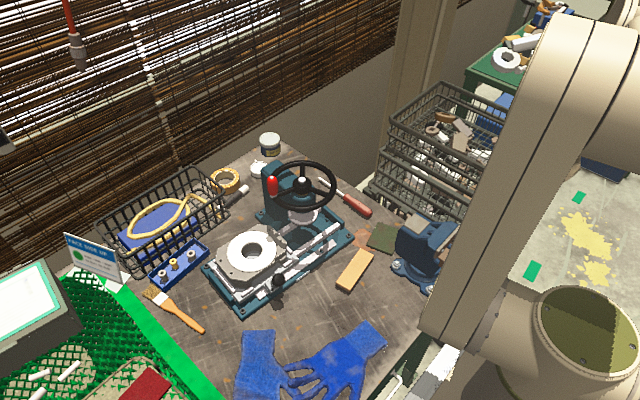

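View pics/top0.png

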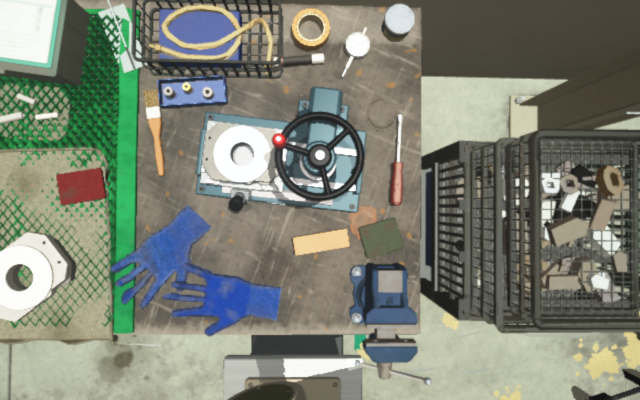

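The scene view shows the carriage at the load station (left) and the knob at (278,282). The top view shows the hub at about (319,155), the red grip at (279,141), the ring at (243,155) and the knob at (237,203). I'll enlarge the top view for finer pixels.

```bash
python3 - <<'E'
import cv2
p=cv2.imread("pics/top0.png")[75:225,180:380];cv2.imwrite("pics/crop0.png",cv2.resize(p,None,fx=4,fy=4,interpolation=cv2.INTER_CUBIC))
E
```

```text
(no output)
```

View pics/crop0.png

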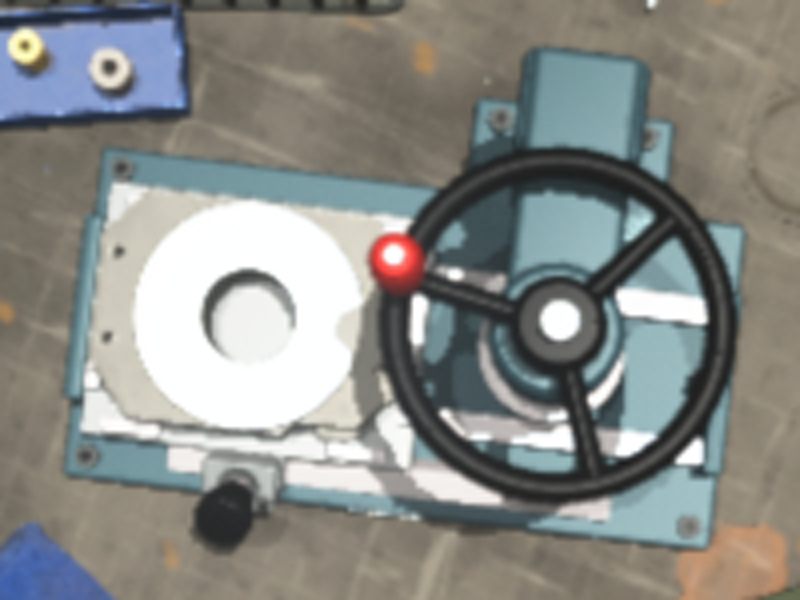

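The crop shows the rim circle centred at (560,323), the red grip at (397,262), the ring centre at (248,315), the knob end at about (222,518), and the bed corners at (104,150), (64,475), (708,548) and (744,227). I'll fit the press pose to these.

```bash
cat > h.py <<'E'
import numpy as np,cv2
from plant import robot
from scipy.spatial.transform import Rotation as R
from scipy.optimize import least_squares
def proj(c,P):
    E=c["extrinsics"];P=np.atleast_2d(P)@E[:3,:3].T+E[:3,3]
    return np.c_[c["fx"]*P[:,0]/P[:,2]+c["cx"],c["fy"]*P[:,1]/P[:,2]+c["cy"]]
def ray(c,uv,z):
    E=c["extrinsics"];d=E[:3,:3].T@np.array([(uv[0]-c["cx"])/c["fx"],(uv[1]-c["cy"])/c["fy"],1]);o=-E[:3,:3].T@E[:3,3]
    return o+d*(z-o[2])/d[2]
def W(pose,P):
    x,y,a=pose;P=np.atleast_2d(P);c,s=np.cos(a),np.sin(a)
    return np.c_[x+c*P[:,0]-s*P[:,1],y+s*P[:,0]+c*P[:,1],P[:,2]]
E
python3 - <<'E'
from h import *
c=robot.calibration("top")
px=np.array([[560,323],[248,315],[222,518],[104,150],[64,475],[708,548],[744,227]])/4+[180-.375,75-.375]
P=np.array([[0,-80,211],[0,80,91],[-110,80,97],[95,186,14],[-95,186,14],[-95,-186,14],[95,-186,14]])/1e3
f=lambda q:(proj(c,W(q,P))-px).ravel()
r=least_squares(f,[.6,-.05,0],loss='soft_l1');print(r.x,f(r.x).reshape(-1,2).round(1).tolist())
g=ray(c,np.array([397,262])/4+[179.6,74.6],.27);w=W(r.x,P[:1])[0]
v=g-w;v=np.linalg.inv(W([0,0,r.x[2]],np.eye(3)).T)@v
print("grip",g,"centre",w,"radius",np.hypot(*v[:2]),"angle",np.arctan2(v[1],-v[0]))
k=W(r.x,[[-.102,.08,.08]])[0];print("knob",k)
E
```

```text
[ 0.60149443  0.03210254 -0.10464349] [[-0.1, 0.2], [0.1, -0.1], [-0.1, 1.2], [-0.6, -1.6], [-0.8, 0.1], [0.9, 0.6], [1.1, -1.0]]
grip [0.61119725 0.02358161 0.27      ] centre [ 0.59313823 -0.04745985  0.211     ] radius 0.07330086826172759 angle 1.715084246792453
knob [0.5084086  0.12231909 0.08      ]
```

The fit is good: the residuals are about 1 px and the grip radius comes out at 73 mm against 75. The wheel starts at about 1.71 rad. Next I'll plan the approach to the knob.

```bash
cat >> h.py <<'E'
POSE=[0.6015,0.0321,-0.1046]
def Tm(Rm,p):
    T=np.eye(4);T[:3,:3]=Rm;T[:3,3]=p;return T
def now():
    s=robot.read_state();return s,Tm(R.from_rotvec(s["orientation"]).as_matrix(),s["tool_pos"])
def target(g,lean,yaw=0):
    """grasp point g in press frame (m), tool leaning; tool y = -press y turned by yaw"""
    Rp=R.from_euler('z',POSE[2]+yaw).as_matrix()
    z=np.array([np.sin(lean),0,-np.cos(lean)]);y=np.array([0,-1.,0]);M=Rp@np.c_[np.cross(y,z),y,z]
    return Tm(M,W(POSE,[g])[0]-.167*M[:,2])
def plan(T0,T1,n):
    from scipy.linalg import logm,expm
    X=np.linalg.inv(T0)@T1;D=expm(np.real(logm(X))/n);T=T0.copy()
    print(n,"rows:",(D[:3,3]*1e3).round(2).tolist(),R.from_matrix(D[:3,:3]).as_rotvec().round(4).tolist())
    for i in range(n):
        T=T@D
        if i%max(1,n//5)==0:print("  tip",(T[:3,3]+.186*T[:3,2]).round(3),"tcp",T[:3,3].round(3))
    return T
A=np.array([-np.sin(np.radians(25)),0,np.cos(np.radians(25))])
K0=np.array([-.102,.080,.080])
def where():
    s,T=now();g=T[:3,3]+.167*T[:3,2];c,sn=np.cos(POSE[2]),np.sin(POSE[2]);d=g[:2]-POSE[:2]
    print("t",round(s["t"],2),"grasp in press mm",(1e3*np.array([c*d[0]+sn*d[1],-sn*d[0]+c*d[1],g[2]])).round(1),"F",s["force"].round(1),"open",round(s["opening"]*1e3,1),"gf",round(s["gripper_force"],1),"q",s["q"].round(2))
    return s,T
E
python3 - <<'E'
from h import *
s,T=where();L=np.radians(25)
T1=plan(T,target(K0+A*.090,L),26)
plan(T1,target(K0+A*.002,L),8)
E
```

```text
t 0.1 grasp in press mm [-354.  -643.7  236.8] F [ 0.6 -0.1 -0.5] open 92.8 gf 0.0 q [-1.35  0.13  1.49  0.    1.52 -0.09]
26 rows: [10.58, -26.31, 5.47] [-0.0035, 0.0165, 0.0156]
  tip [ 0.187 -0.543  0.212] tcp [ 0.184 -0.543  0.398]
  tip [ 0.222 -0.401  0.188] tcp [ 0.203 -0.402  0.373]
  tip [ 0.268 -0.262  0.168] tcp [ 0.234 -0.263  0.35 ]
  tip [ 0.328 -0.128  0.153] tcp [ 0.278 -0.127  0.332]
  tip [0.398 0.002 0.145] tcp [0.334 0.006 0.319]
  tip [0.479 0.125 0.144] tcp [0.4   0.134 0.313]
8 rows: [0.0, 0.0, 11.0] [0.0, -0.0, 0.0]
  tip [0.483 0.125 0.134] tcp [0.405 0.133 0.303]
  tip [0.488 0.124 0.124] tcp [0.41  0.133 0.293]
  tip [0.492 0.124 0.114] tcp [0.414 0.132 0.283]
  tip [0.497 0.124 0.104] tcp [0.419 0.132 0.273]
  tip [0.502 0.123 0.095] tcp [0.424 0.131 0.263]
  tip [0.506 0.123 0.085] tcp [0.428 0.131 0.253]
  tip [0.511 0.122 0.075] tcp [0.433 0.13  0.243]
  tip [0.516 0.122 0.065] tcp [0.437 0.13  0.233]
```

```bash
python3 - <<'E'
from h import *
c=robot.calibration("top");d=np.load("pics/top0.npy")
E=np.linalg.inv(c["extrinsics"]);v,u=np.mgrid[0:400,0:640]
P=np.stack([(u-c["cx"])/c["fx"]*d,(v-c["cy"])/c["fy"]*d,d],-1)@E[:3,:3].T+E[:3,3]
for n,(a,b,e,f) in dict(vise=(345,420,260,340),glove=(110,285,205,335)).items():
    Q=P[e:f,a:b].reshape(-1,3);i=Q[:,2].argmax();print(n,Q[i],Q.min(0),Q.max(0))
E
```

```text
vise [ 0.49909426 -0.02008375  0.99700555] [-0.05251626 -0.5093294  -0.81136058] [ 0.49909426 -0.02008375  0.99700555]
glove [ 0.49909426 -0.02008375  0.99700555] [ 0.2045602  -0.02008375 -0.00834644] [0.50254093 0.41724709 0.99700555]
```

>>> apply_moves(series=[[[28,-23,-3],[0,0,0]],[[28,-23,-3],[0,0,0]],[[28,-23,-3],[0,0,0]],[[28,-23,-3],[0,0,0]],[[28,-23,-3],[0,0,0]],[[28,-23,-3],[0,0,0]],[[28,-23,-3],[0,0,0]],[[28,-23,-3],[0,0,0]],[[28,-23,-3],[0,0,0]],[[28,-23,-3],[0,0,0]],[[28,-23,-3],[0,0,0]],[[28,-23,-3],[0,0,0]]])

```text
t: 1.1
tool_pos: [0.4191, -0.2048, 0.4406]
orientation: [-3.104, -0.483, 0.0]
force: [0.1, -0.6, 0.2]
opening: 0.093
gripper_force: 0.0
```

```bash
python3 - <<'E'
from h import *
s,T=where();L=np.radians(25)
plan(T,target(K0+A*.100,L),14)
E
```

```text
t 1.1 grasp in press mm [-156.8 -254.7  273.6] F [ 0.1 -0.6  0.2] open 93.0 gf 0.0 q [-0.56 -0.25  1.79  0.    1.6   0.7 ]
14 rows: [-0.45, -24.66, 8.25] [-0.0065, 0.0307, 0.029]
  tip [ 0.417 -0.181  0.246] tcp [ 0.411 -0.181  0.432]
  tip [ 0.416 -0.133  0.23 ] tcp [ 0.398 -0.134  0.415]
  tip [ 0.418 -0.085  0.214] tcp [ 0.389 -0.086  0.398]
  tip [ 0.424 -0.037  0.199] tcp [ 0.384 -0.037  0.381]
  tip [0.434 0.01  0.185] tcp [0.382 0.012 0.363]
  tip [0.448 0.057 0.171] tcp [0.385 0.061 0.346]
  tip [0.465 0.103 0.159] tcp [0.391 0.11  0.33 ]
```

>>> apply_moves(series=[[[-0.5,-24.7,8.2],[-0.0065,0.0307,0.029]],[[-0.5,-24.7,8.2],[-0.0065,0.0307,0.029]],[[-0.5,-24.7,8.2],[-0.0065,0.0307,0.029]],[[-0.5,-24.7,8.2],[-0.0065,0.0307,0.029]],[[-0.5,-24.7,8.2],[-0.0065,0.0307,0.029]],[[-0.5,-24.7,8.2],[-0.0065,0.0307,0.029]],[[-0.5,-24.7,8.2],[-0.0065,0.0307,0.029]],[[-0.5,-24.7,8.2],[-0.0065,0.0307,0.029]],[[-0.5,-24.7,8.2],[-0.0065,0.0307,0.029]],[[-0.5,-24.7,8.2],[-0.0065,0.0307,0.029]],[[-0.5,-24.7,8.2],[-0.0065,0.0307,0.029]],[[-0.5,-24.7,8.2],[-0.0065,0.0307,0.029]]])

```text
t: 2.1
tool_pos: [0.386, 0.0851, 0.3379]
orientation: [3.066, -0.069, 0.583]
force: [0.2, -0.2, -1.1]
opening: 0.0928
gripper_force: 0.0
```

>>> apply_moves(series=[[[-0.5,-24.7,8.2],[-0.0065,0.0307,0.029]],[[-0.5,-24.7,8.2],[-0.0065,0.0307,0.029]],[[0,0,0],[0,0,0]]])

```text
t: 2.35
tool_pos: [0.3938, 0.1359, 0.3203]
orientation: [3.042, -0.156, 0.673]
force: [-0.8, 1.1, -0.6]
opening: 0.093
gripper_force: 0.0
```

```bash
python3 - <<'E'
from h import *
s,T=where();L=np.radians(25)
plan(T,target(K0+A*.002,L),8)
c=robot.calibration("wrist");p,d=robot.read_camera("wrist");q,_=robot.read_camera("scene")
cv2.imwrite("pics/w1.png",p)
cv2.imwrite("pics/ws1.png",np.hstack([cv2.resize(p,(400,250)),cv2.resize(q[150:350,140:460],(400,250))]))
print(c["extrinsics"].round(3).tolist()); print(proj(c,W(POSE,[K0,K0+A*.0185])).round(0), np.shape(d))
print(proj(robot.calibration("scene"),W(POSE,[K0,K0+A*.0185])).round(0))
E
```

```text
t 2.35 grasp in press mm [-146.9   81.8  168.9] F [-0.8  1.1 -0.6] open 93.0 gf 0.0 q [ 0.28 -0.57  2.27 -0.18  1.04  2.02]
8 rows: [0.38, 0.21, 12.2] [-0.0001, 0.0001, 0.0002]
  tip [0.477 0.127 0.141] tcp [0.399 0.135 0.309]
  tip [0.483 0.126 0.13 ] tcp [0.405 0.134 0.299]
  tip [0.488 0.126 0.119] tcp [0.41  0.134 0.288]
  tip [0.494 0.125 0.108] tcp [0.416 0.133 0.277]
  tip [0.499 0.124 0.097] tcp [0.421 0.132 0.266]
  tip [0.505 0.123 0.086] tcp [0.426 0.131 0.255]
  tip [0.51  0.122 0.075] tcp [0.432 0.131 0.244]
  tip [0.516 0.122 0.065] tcp [0.437 0.13  0.233]
[[-0.102, -0.995, 0.0, 0.176], [-0.981, 0.1, -0.169, 0.503], [0.168, -0.017, -0.986, 0.25], [0.0, 0.0, 0.0, 1.0]]
[[326. 200.]
 [326. 207.]] (400, 640)
[[277. 280.]
 [278. 279.]]
```

View pics/ws1.png

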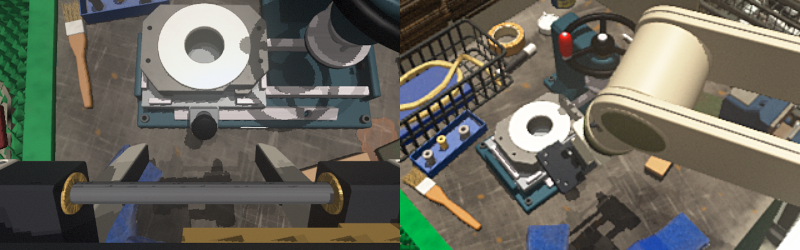

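The wrist view (left half) shows the knob at about (325,200), which matches the projection of (326,200–207). It lies between the open fingers, so I'll go in.

>>> apply_moves(series=[[[0.4,0.2,12.2],[0,0,0]],[[0.4,0.2,12.2],[0,0,0]],[[0.4,0.2,12.2],[0,0,0]],[[0.4,0.2,12.2],[0,0,0]],[[0.4,0.2,12.2],[0,0,0]],[[0.4,0.2,12.2],[0,0,0]],[[0.4,0.2,12.2],[0,0,0]],[[0.4,0.2,12.2],[0,0,0]],[[0,0,0],[0,0,0]]])

```text
t: 3.2
tool_pos: [0.4383, 0.1249, 0.2336]
orientation: [3.04, -0.16, 0.668]
force: [-0.4, 0.1, -1.0]
opening: 0.093
gripper_force: 0.0
```

```bash
python3 - <<'E'
from h import *
s,T=where();L=np.radians(25)
plan(T,target(K0+A*.002,L),1)
E
```

```text
t 3.2 grasp in press mm [-101.9   74.8   82. ] F [-0.4  0.1 -1. ] open 93.0 gf 0.0 q [ 0.22 -0.31  2.26 -0.2   0.79  2.01]
1 rows: [-1.46, -4.72, -0.24] [0.0028, 0.0033, -0.0001]
  tip [0.516 0.122 0.065] tcp [0.437 0.13  0.233]
```

>>> apply_moves(series=[[[-1,-2.4,-0.2],[0.0028,0.0033,0]],[[-0.5,-2.4,0],[0,0,0]],[[0,0,0],[0,0,0]]])

```text
t: 3.45
tool_pos: [0.4377, 0.1316, 0.2359]
orientation: [3.042, -0.158, 0.682]
force: [0.2, 0.1, 0.4]
opening: 0.0924
gripper_force: 0.0
```

```bash
python3 - <<'E'
from h import *
s,T=where();L=np.radians(25)
plan(T,target(K0+A*.002,L),1)
E
```

```text
t 3.45 grasp in press mm [-102.    82.3   84.9] F [0.2 0.1 0.4] open 92.4 gf 0.0 q [ 0.24 -0.31  2.26 -0.2   0.79  2.03]
1 rows: [-1.28, 1.85, 2.41] [-0.0025, -0.0045, 0.0005]
  tip [0.516 0.122 0.065] tcp [0.437 0.13  0.233]
```

>>> apply_moves(series=[[[0,0,0],[0,0,0]],[[0,0,0],[0,0,0]],[[0,0,0],[0,0,0]],[[0,0,0],[0,0,0]],[[0,0,0],[0,0,0]],[[0,0,0],[0,0,0]],[[0,0,0],[0,0,0]],[[0,0,0],[0,0,0]]], claw=0, newtons=35)

```text
t: 4.12
tool_pos: [0.4375, 0.1315, 0.2348]
orientation: [3.042, -0.157, 0.679]
force: [-0.3, 0.8, -0.6]
opening: 0.0438
gripper_force: 0.0
```

```bash
python3 -c "
from h import *
where()"
```

```text
t 4.12 grasp in press mm [-102.5   82.1   83.7] F [-0.3  0.8 -0.6] open 43.8 gf 0.0 q [ 0.24 -0.31  2.26 -0.2   0.79  2.03]
```

>>> apply_moves(series=[[[-0.5,1.5,1],[0,0,0]],[[0,0,0],[0,0,0]],[[0,0,0],[0,0,0]],[[0,0,0],[0,0,0]],[[0,0,0],[0,0,0]],[[0,0,0],[0,0,0]]])

```text
t: 4.62
tool_pos: [0.4372, 0.1298, 0.2335]
orientation: [3.041, -0.157, 0.679]
force: [1.7, -2.1, -1.4]
opening: 0.0291
gripper_force: 35.0
```

```bash
python3 -c "
from h import *
where()"
```

```text
t 4.62 grasp in press mm [-102.6   80.3   82.4] F [ 1.7 -2.1 -1.4] open 29.1 gf 35.0 q [ 0.24 -0.31  2.26 -0.2   0.78  2.02]
```

>>> apply_moves(series=[[[0,0,-3],[0,0,0]],[[0,0,-3],[0,0,0]],[[0,0,-3],[0,0,0]],[[0,0,-3],[0,0,0]],[[0,0,-1],[0,0,0]],[[0,0,0],[0,0,0]],[[0,0,0],[0,0,0]]])

```text
t: 5.2
tool_pos: [0.4317, 0.1304, 0.2451]
orientation: [3.041, -0.157, 0.679]
force: [6.7, -1.9, -8.5]
opening: 0.0291
gripper_force: 35.0
```

```bash
python3 - <<'E'
from h import *
s,T=where();L=np.radians(25)
plan(T,target(K0+A*.015+[0,-.160,0],L),18)
E
```

```text
t 5.2 grasp in press mm [-108.1   80.3   94. ] F [ 6.7 -1.9 -8.5] open 29.1 gf 35.0 q [ 0.24 -0.35  2.27 -0.2   0.81  2.02]
18 rows: [0.0, 8.89, 0.01] [-0.0001, -0.0002, 0.0001]
  tip [0.51  0.114 0.077] tcp [0.431 0.122 0.245]
  tip [0.507 0.087 0.077] tcp [0.428 0.095 0.245]
  tip [0.504 0.06  0.077] tcp [0.425 0.068 0.245]
  tip [0.501 0.034 0.077] tcp [0.423 0.042 0.245]
  tip [0.498 0.007 0.076] tcp [0.42  0.015 0.245]
  tip [ 0.495 -0.019  0.076] tcp [ 0.417 -0.011  0.245]
```

>>> apply_moves(series=[[[0,4,0],[0,0,0]],[[0,9,0],[0,0,0]],[[0,9,0],[0,0,0]],[[0,9,0],[0,0,0]],[[0,9,0],[0,0,0]],[[0,9,0],[0,0,0]],[[0,9,0],[0,0,0]],[[0,9,0],[0,0,0]],[[0,9,0],[0,0,0]],[[0,9,0],[0,0,0]],[[0,0,0],[0,0,0]]])

```text
t: 6.12
tool_pos: [0.4228, 0.0449, 0.2449]
orientation: [3.041, -0.158, 0.679]
force: [6.6, -3.4, -7.7]
opening: 0.0293
gripper_force: 35.0
```

```bash
python3 - <<'E'
from h import *
s,T=where();L=np.radians(25)
plan(T,target(K0+A*.015+[0,-.160,0],L),8)
E
```

```text
t 6.12 grasp in press mm [-108.    -5.7   93.7] F [ 6.6 -3.4 -7.7] open 29.3 gf 35.0 q [ 0.01 -0.46  2.35 -0.06  0.82  1.71]
8 rows: [0.01, 9.26, -0.01] [-0.0001, -0.0004, 0.0001]
  tip [0.501 0.028 0.077] tcp [0.422 0.036 0.245]
  tip [0.5   0.018 0.076] tcp [0.421 0.027 0.245]
  tip [0.498 0.009 0.076] tcp [0.42  0.017 0.245]
  tip [ 0.497 -0.     0.076] tcp [0.419 0.008 0.245]
  tip [ 0.496 -0.009  0.076] tcp [ 0.418 -0.001  0.245]
  tip [ 0.495 -0.019  0.076] tcp [ 0.417 -0.01   0.245]
  tip [ 0.494 -0.028  0.076] tcp [ 0.416 -0.02   0.245]
  tip [ 0.493 -0.037  0.076] tcp [ 0.415 -0.029  0.245]
```

>>> apply_moves(series=[[[0,9,0],[0,0,0]],[[0,9,0],[0,0,0]],[[0,9,0],[0,0,0]],[[0,9,0],[0,0,0]],[[0,9,0],[0,0,0]],[[0,9,0],[0,0,0]],[[0,9,0],[0,0,0]],[[0,9,0],[0,0,0]],[[0,2,0],[0,0,0]],[[0,0,0],[0,0,0]]])

```text
t: 6.95
tool_pos: [0.4152, -0.0281, 0.2447]
orientation: [3.042, -0.158, 0.679]
force: [5.3, -2.4, -8.3]
opening: 0.0292
gripper_force: 35.0
```

```bash
python3 - <<'E'
from h import *
s,T=where();L=np.radians(25)
plan(T,target(K0+A*.015+[0,-.160,0],L),1)
p,_=robot.read_camera("top");cv2.imwrite("pics/t2.png",cv2.resize(p[75:225,180:380],None,fx=4,fy=4))
E
```

```text
t 6.95 grasp in press mm [-108.   -79.    93.5] F [ 5.3 -2.4 -8.3] open 29.2 gf 35.0 q [-0.21 -0.51  2.38  0.06  0.83  1.43]
1 rows: [0.16, 0.68, -0.22] [-0.0017, -0.0028, 0.0002]
  tip [ 0.493 -0.037  0.076] tcp [ 0.415 -0.029  0.245]
```

View pics/t2.png

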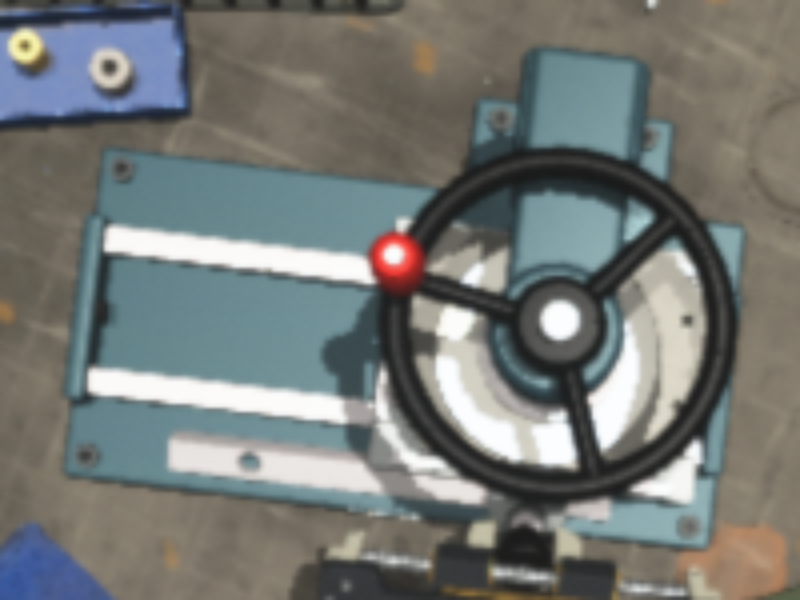

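The carriage is under the wheel, with the ring concentric with the hub at about (558,325), and the load hole is bare at (248,461). Next I'll nudge the last 0.7 mm and let the plunger go in.

>>> apply_moves(series=[[[0,0.7,0],[0,0,0]],[[0,0,2.5],[0,0,0]],[[0,0,2.5],[0,0,0]],[[0,0,2.5],[0,0,0]],[[0,0,2.5],[0,0,0]],[[0,0,2.5],[0,0,0]],[[0,0,0],[0,0,0]],[[0,0,0],[0,0,0]]])

```text
t: 7.67
tool_pos: [0.4205, -0.0289, 0.2336]
orientation: [3.042, -0.157, 0.678]
force: [-2.2, -1.5, -3.8]
opening: 0.0289
gripper_force: 35.0
```

```bash
python3 - <<'E'
from h import *
where()
E
```

```text
t 7.67 grasp in press mm [-102.7  -79.2   82.3] F [-2.2 -1.5 -3.8] open 28.9 gf 35.0 q [-0.21 -0.46  2.37  0.07  0.8   1.43]
```

>>> apply_moves(series=[[[0,0,0],[0,0,0]],[[0,0,0],[0,0,0]],[[0,0,0],[0,0,0]],[[0,0,0],[0,0,0]],[[0,0,0],[0,0,0]]], claw=0.75)

```text
t: 8.08
tool_pos: [0.421, -0.0288, 0.2344]
orientation: [3.041, -0.157, 0.681]
force: [-0.1, -0.3, -0.0]
opening: 0.0578
gripper_force: 0.0
```

>>> apply_moves(series=[[[0,0,-5],[0,0,0]],[[0,0,-10],[0,0,0]],[[0,0,-15],[0,0,0]],[[0,0,-20],[0,0,0]],[[0,0,-20],[0,0,0]],[[0,0,0],[0,0,0]]])

```text
t: 8.58
tool_pos: [0.3915, -0.026, 0.3016]
orientation: [3.039, -0.157, 0.689]
force: [1.5, 0.1, 1.3]
opening: 0.0694
gripper_force: 0.0
```

```bash
python3 - <<'E'
from h import *
where()
p,_=robot.read_camera("scene");q,_=robot.read_camera("wrist");c=robot.calibration("wrist")
k=proj(c,W(POSE,[K0-[0,.16,0],K0-[0,.16,0]+A*.0185]));print(k)
u,v=k[0].astype(int);u=np.clip(u,100,540);v=np.clip(v,75,325)
cv2.imwrite("pics/w3.png",np.hstack([cv2.resize(p[150:300,200:400],(400,300)),cv2.resize(q[v-75:v+75,u-100:u+100],(400,300),interpolation=2)]));print(u,v)
E
```

```text
t 8.58 grasp in press mm [-130.8  -79.4  150.9] F [1.5 0.1 1.3] open 69.4 gf 0.0 q [-0.22 -0.7   2.39  0.06  1.01  1.43]
[[324.9077524  217.76030596]
 [325.03167365 226.92840667]]
324 217
```

View pics/w3.png

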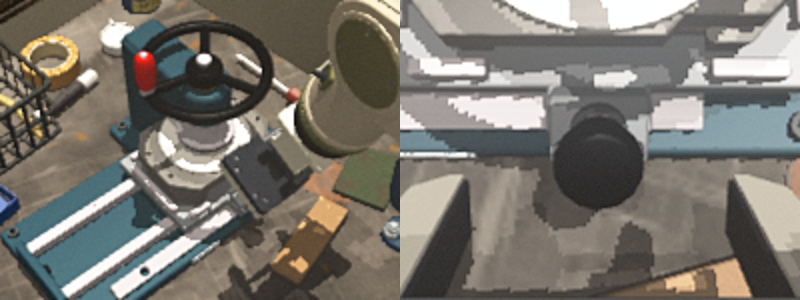

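The wrist view shows the knob end at about pixel (323,224). If the pin is home it should be at (325,227), so it has seated. Next I'll plan the move to the grip, checking hub and column heights first.

```bash
python3 - <<'E'
from h import *
c=robot.calibration("top");d=np.load("pics/top0.npy");E=np.linalg.inv(c["extrinsics"])
for n,cx,cy in(("col",585,100),("col2",585,60),("hub",560,322),("hubr",560,285),("grip",395,262),("vise",(387-180)*4,(290-75)*4)):
    u,v=180+cx//4,75+cy//4;z=d[v,u];print(n,(E[:3,:3]@np.array([(u-c["cx"])/c["fx"]*z,(v-c["cy"])/c["fy"]*z,z])+E[:3,3]).round(3))
s,T=where()
T1=plan(T,target([-.150,-.060,.340],0),12)
T2=plan(T1,target([.0108,-.0058,.340],0),8)
E
```

```text
col [ 0.702 -0.06   0.188]
col2 [ 0.721 -0.059  0.185]
hub [ 0.592 -0.048  0.23 ]
hubr [ 0.609 -0.048  0.222]
grip [0.611 0.025 0.272]
vise [ 0.334 -0.188  0.139]
t 8.68 grasp in press mm [-131.3  -79.4  147.5] F [ 0.4 -0.5  0.2] open 69.5 gf 0.0 q [-0.22 -0.69  2.39  0.06  1.    1.43]
12 rows: [8.48, -1.65, -15.97] [-0.0001, -0.0369, 0.0001]
  tip [ 0.465 -0.032  0.146] tcp [ 0.392 -0.024  0.316]
  tip [ 0.457 -0.028  0.177] tcp [ 0.396 -0.022  0.352]
  tip [ 0.45  -0.024  0.208] tcp [ 0.403 -0.019  0.388]
  tip [ 0.446 -0.02   0.24 ] tcp [ 0.412 -0.017  0.423]
  tip [ 0.444 -0.017  0.273] tcp [ 0.424 -0.015  0.457]
  tip [ 0.445 -0.013  0.305] tcp [ 0.438 -0.013  0.491]
8 rows: [20.1, -6.78, -0.0] [0.0, 0.0, 0.0]
  tip [ 0.467 -0.007  0.321] tcp [ 0.467 -0.007  0.507]
  tip [ 0.487 -0.003  0.321] tcp [ 0.487 -0.003  0.507]
  tip [0.508 0.002 0.321] tcp [0.508 0.002 0.507]
  tip [0.529 0.007 0.321] tcp [0.529 0.007 0.507]
  tip [0.55  0.011 0.321] tcp [0.55  0.011 0.507]
  tip [0.57  0.016 0.321] tcp [0.57  0.016 0.507]
  tip [0.591 0.021 0.321] tcp [0.591 0.021 0.507]
  tip [0.612 0.025 0.321] tcp [0.612 0.025 0.507]
```

>>> apply_moves(series=[[[8.5,-1.7,-16],[0,-0.0369,0]],[[8.5,-1.7,-16],[0,-0.0369,0]],[[8.5,-1.7,-16],[0,-0.0369,0]],[[8.5,-1.7,-16],[0,-0.0369,0]],[[8.5,-1.7,-16],[0,-0.0369,0]],[[8.5,-1.7,-16],[0,-0.0369,0]],[[8.5,-1.7,-16],[0,-0.0369,0]],[[8.5,-1.7,-16],[0,-0.0369,0]],[[8.5,-1.7,-16],[0,-0.0369,0]],[[8.5,-1.7,-16],[0,-0.0369,0]],[[8.5,-1.7,-16],[0,-0.0369,0]],[[8.5,-1.7,-16],[0,-0.0369,0]]], claw=0.5)

```text
t: 9.68
tool_pos: [0.4475, -0.0114, 0.5052]
orientation: [-3.135, 0.161, 0.011]
force: [0.4, -0.6, -0.4]
opening: 0.0468
gripper_force: 0.0
```

>>> apply_moves(series=[[[20,-6.8,0],[0,0,0]],[[20,-6.8,0],[0,0,0]],[[20,-6.8,0],[0,0,0]],[[20,-6.8,0],[0,0,0]],[[20,-6.8,0],[0,0,0]],[[20,-6.8,0],[0,0,0]],[[20,-6.8,0],[0,0,0]],[[20,-6.8,0],[0,0,0]],[[0,0,0],[0,0,0]]])

```text
t: 10.43
tool_pos: [0.6142, 0.0269, 0.5015]
orientation: [-3.135, 0.16, 0.012]
force: [0.8, 0.1, -0.7]
opening: 0.0466
gripper_force: 0.0
```

```bash
python3 - <<'E'
from h import *
s,T=where()
plan(T,target([.0108,-.0058,.300],0),2)
plan(T,target([.0108,-.0058,.252],0),6)
E
```

```text
t 10.43 grasp in press mm [ 11.9  -3.5 334.5] F [ 0.8  0.1 -0.7] open 46.6 gf 0.0 q [-0.04  0.16  1.29  0.    1.71  1.63]
2 rows: [-1.08, 1.01, 17.25] [-0.0008, 0.0037, 0.0012]
  tip [0.612 0.026 0.298] tcp [0.613 0.026 0.484]
  tip [0.612 0.025 0.281] tcp [0.612 0.025 0.467]
6 rows: [-0.33, 0.34, 13.75] [-0.0003, 0.0012, 0.0004]
  tip [0.613 0.027 0.302] tcp [0.614 0.027 0.488]
  tip [0.612 0.027 0.288] tcp [0.613 0.026 0.474]
  tip [0.612 0.026 0.274] tcp [0.613 0.026 0.46 ]
  tip [0.612 0.026 0.26 ] tcp [0.612 0.026 0.446]
  tip [0.612 0.026 0.247] tcp [0.612 0.026 0.433]
  tip [0.612 0.025 0.233] tcp [0.612 0.025 0.419]
```

>>> apply_moves(series=[[[-0.3,0.3,13.7],[0,0.0012,0]],[[-0.3,0.3,13.7],[0,0.0012,0]],[[-0.3,0.3,13.7],[0,0.0012,0]],[[-0.3,0.3,13.7],[0,0.0012,0]],[[-0.3,0.3,13.7],[0,0,0]],[[-0.3,0.3,13.7],[0,0,0]],[[0,0,0],[0,0,0]]])

```text
t: 11.02
tool_pos: [0.6085, 0.0247, 0.4188]
orientation: [-3.136, 0.162, 0.007]
force: [-0.7, -0.1, -0.9]
opening: 0.0464
gripper_force: 0.0
```

```bash
python3 - <<'E'
from h import *
s,T=where()
plan(T,target([.0108,-.0058,.252],0),1)
E
```

```text
t 11.02 grasp in press mm [  6.9  -6.4 251.8] F [-0.7 -0.1 -0.9] open 46.4 gf 0.0 q [-0.04  0.15  1.44  0.    1.56  1.63]
1 rows: [3.08, -0.79, -0.19] [-0.0012, 0.0047, 0.0017]
  tip [0.612 0.025 0.233] tcp [0.612 0.025 0.419]
```

>>> apply_moves(series=[[[3.2,-0.8,0],[-0.0012,0.0047,0.0017]],[[0,0,0],[0,0,0]],[[0,0,0],[0,0,0]],[[0,0,0],[0,0,0]],[[0,0,0],[0,0,0]],[[0,0,0],[0,0,0]],[[0,0,0],[0,0,0]]], claw=0, newtons=25)

```text
t: 11.6
tool_pos: [0.6128, 0.0242, 0.4249]
orientation: [3.135, -0.166, 0.013]
force: [-0.4, -5.5, 1.1]
opening: 0.0236
gripper_force: 25.0
```

```bash
python3 - <<'E'
from h import *
s,T=where()
th0=1.715
for a,b,n in((1.715,3.2,12),(3.2,4.4,10),(4.4,5.2,8),(5.2,5.93,8)):
    th=np.linspace(a,b,n+1);print(n,np.c_[-75*np.diff(np.cos(th)),-75*np.diff(np.sin(th))].round(1).tolist(),(np.array([-75*np.cos(b),-80+75*np.sin(b)])).round(1))
E
```

```text
t 11.6 grasp in press mm [ 13.4  -6.9 257.9] F [-0.4 -5.5  1.1] open 23.6 gf 25.0 q [-0.04  0.15  1.43 -0.    1.55  1.63]
12 [[9.1, 1.9], [8.8, 3.0], [8.3, 4.1], [7.8, 5.1], [7.1, 6.0], [6.3, 6.8], [5.4, 7.5], [4.4, 8.1], [3.4, 8.6], [2.3, 9.0], [1.2, 9.2], [0.0, 9.3]] [ 74.9 -84.4]
10 [[-1.1, 8.9], [-2.1, 8.7], [-3.2, 8.4], [-4.1, 8.0], [-5.1, 7.4], [-5.9, 6.8], [-6.7, 6.0], [-7.4, 5.2], [-7.9, 4.3], [-8.4, 3.3]] [  23.  -151.4]
8 [[-7.2, 1.9], [-7.4, 1.2], [-7.5, 0.5], [-7.5, -0.3], [-7.4, -1.0], [-7.3, -1.8], [-7.1, -2.5], [-6.8, -3.2]] [ -35.1 -146.3]
8 [[-5.9, -3.5], [-5.6, -4.0], [-5.2, -4.5], [-4.7, -4.9], [-4.3, -5.4], [-3.8, -5.7], [-3.2, -6.0], [-2.7, -6.3]] [ -70.4 -105.9]
```

>>> apply_moves(series=[[[9.1,1.9,0],[0,0,0]],[[8.8,3.0,0],[0,0,0]],[[8.3,4.1,0],[0,0,0]],[[7.8,5.1,0],[0,0,0]],[[7.1,6.0,0],[0,0,0]],[[6.3,6.8,0],[0,0,0]],[[0,0,0],[0,0,0]]])

```text
t: 12.18
tool_pos: [0.6568, -0.0089, 0.4249]
orientation: [3.134, -0.167, 0.007]
force: [-8.2, -8.2, 5.0]
opening: 0.0237
gripper_force: 25.0
```

```bash
python3 - <<'E'
from h import *
s,T=where();th=1.715+(3.2-1.715)/2;print("expect",-75*np.cos(th),-80+75*np.sin(th))
p,_=robot.read_camera("scene");cv2.imwrite("pics/s4.png",cv2.resize(p[100:250,200:400],None,fx=3,fy=3,interpolation=2))
E
```

```text
t 12.18 grasp in press mm [ 60.1 -35.4 257.9] F [-8.2 -8.2  5. ] open 23.7 gf 25.0 q [-0.09  0.27  1.29 -0.    1.57  1.59]
expect 58.12445863636016 -32.602243637171426
```

View pics/s4.png

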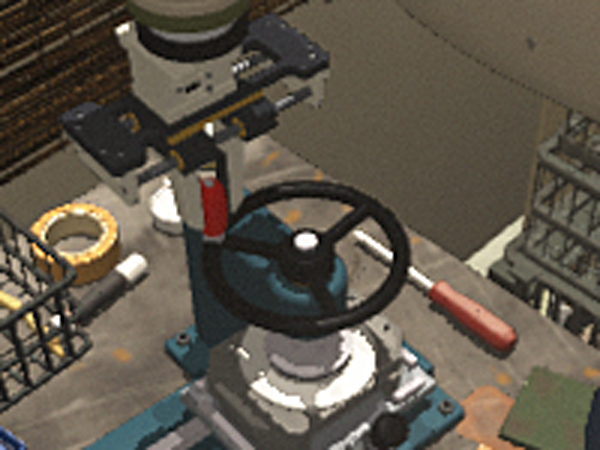

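The fingers hold the red grip at (208,205), and the wheel has turned with it to about 2.5 rad, measured radius 74.8 mm. Continuing.

>>> apply_moves(series=[[[5.4,7.5,0],[0,0,0]],[[4.4,8.1,0],[0,0,0]],[[3.4,8.6,0],[0,0,0]],[[2.3,9.0,0],[0,0,0]],[[1.2,9.2,0],[0,0,0]],[[0,9.3,0],[0,0,0]],[[-1.1,8.9,0],[0,0,0]],[[-2.1,8.7,0],[0,0,0]],[[-3.2,8.4,0],[0,0,0]],[[0,0,0],[0,0,0]]])

```text
t: 13.07
tool_pos: [0.658, -0.0853, 0.4249]
orientation: [-3.136, 0.165, -0.007]
force: [-8.6, 0.6, 3.2]
opening: 0.0239
gripper_force: 25.0
```

```bash
cat >> h.py <<'E'
def ang(end=None,n=0):
    s,T=where();g=T[:3,3]+.167*T[:3,2];c,sn=np.cos(POSE[2]),np.sin(POSE[2]);d=g[:2]-POSE[:2]
    x,y=1e3*(c*d[0]+sn*d[1]),1e3*(-sn*d[0]+c*d[1])+80;th=np.arctan2(y,-x)%(2*np.pi);print("theta",th,"r",np.hypot(x,y))
    print("rotvec err",R.from_matrix(T[:3,:3].T@target([0,0,0],0)[:3,:3]).as_rotvec().round(3))
    if n:
        q=np.linspace(th,end,n+1);xy=np.c_[-75*np.cos(q),75*np.sin(q)];xy[0]=[x,y];dd=np.diff(xy,axis=0);print(np.c_[dd[:,0],-dd[:,1]].round(1).tolist())
E
python3 -c "
from h import *
ang(4.35,8)"
```

```text
t 13.07 grasp in press mm [  69.1 -110.7  257.9] F [-8.6  0.6  3.2] open 23.9 gf 25.0 q [-0.21  0.29  1.27  0.    1.58  1.47]
theta 3.559213611199966 r 75.65080665549718
rotvec err [-0.001 -0.004 -0.   ]
[[-3.9, 6.4], [-4.0, 6.3], [-4.6, 5.8], [-5.1, 5.4], [-5.6, 4.8], [-6.1, 4.2], [-6.5, 3.6], [-6.8, 3.0]]
```

>>> apply_moves(series=[[[-3.9,6.4,0],[0,0,0]],[[-4.0,6.3,0],[0,0,0]],[[-4.6,5.8,0],[0,0,0]],[[-5.1,5.4,0],[0,0,0]],[[-5.6,4.8,0],[0,0,0]],[[-6.1,4.2,0],[0,0,0]],[[-6.5,3.6,0],[0,0,0]],[[-6.8,3.0,0],[0,0,0]],[[0,0,0],[0,0,0]]])

```text
t: 13.82
tool_pos: [0.6116, -0.1205, 0.4248]
orientation: [3.136, -0.165, 0.012]
force: [-2.6, 1.9, 5.6]
opening: 0.0239
gripper_force: 25.0
```

```bash
python3 -c "
from h import *
ang(5.2,10)"
```

```text
t 13.82 grasp in press mm [  27.3 -150.8  257.8] F [-2.6  1.9  5.6] open 23.9 gf 25.0 q [-0.28  0.18  1.39  0.    1.56  1.4 ]
theta 4.344731799529288 r 75.9037799294319
rotvec err [ 0.001 -0.008 -0.001]
[[-6.4, 1.2], [-6.2, 1.5], [-6.3, 1.0], [-6.4, 0.4], [-6.4, -0.1], [-6.4, -0.7], [-6.3, -1.2], [-6.2, -1.7], [-6.0, -2.3], [-5.8, -2.8]]
```

>>> apply_moves(series=[[[-6.4,1.2,0],[0,0,0]],[[-6.2,1.5,0],[0,0,0]],[[-6.3,1.0,0],[0,0,0]],[[-6.4,0.4,0],[0,0,0]],[[-6.4,-0.1,0],[0,0,0]],[[-6.4,-0.7,0],[0,0,0]],[[-6.3,-1.2,0],[0,0,0]],[[-6.2,-1.7,0],[0,0,0]],[[-6.0,-2.3,0],[0,0,0]],[[-5.8,-2.8,0],[0,0,0]],[[0,0,0],[0,0,0]]])

```text
t: 14.73
tool_pos: [0.55, -0.1097, 0.4248]
orientation: [3.134, -0.166, 0.012]
force: [-4.9, -4.6, 10.5]
opening: 0.024
gripper_force: 25.0
```

```bash
python3 -c "
from h import *
ang(5.90,9)"
```

```text
t 14.73 grasp in press mm [ -35.1 -147.   257.8] F [-4.9 -4.6 10.5] open 24.0 gf 25.0 q [-0.29  0.01  1.58 -0.    1.55  1.39]
theta 5.19523812119805 r 75.59578367818789
rotvec err [ 0.003 -0.008 -0.001]
[[-4.8, -3.5], [-4.8, -3.3], [-4.6, -3.7], [-4.3, -4.0], [-3.9, -4.4], [-3.6, -4.6], [-3.2, -4.9], [-2.8, -5.2], [-2.4, -5.4]]
```

>>> apply_moves(series=[[[-4.8,-3.5,0],[0,0,0]],[[-4.8,-3.3,0],[0,0,0]],[[-4.6,-3.7,0],[0,0,0]],[[-4.3,-4.0,0],[0,0,0]],[[-3.9,-4.4,0],[0,0,0]],[[-3.6,-4.6,0],[0,0,0]],[[-3.2,-4.9,0],[0,0,0]],[[-2.8,-5.2,0],[0,0,0]],[[-2.4,-5.4,0],[0,0,0]],[[0,0,0],[0,0,0]],[[0,0,0],[0,0,0]]])

```text
t: 15.65
tool_pos: [0.5198, -0.067, 0.4247]
orientation: [3.135, -0.165, 0.009]
force: [-9.2, -2.0, 15.2]
opening: 0.0236
gripper_force: 25.0
```

```bash
python3 -c "
from h import *
ang(5.95,1)
p,d=robot.read_camera('top');c=robot.calibration('top')
for t in (5.85,5.97):print(proj(c,W(POSE,[[-.075*np.cos(t),-.08+.075*np.sin(t),.218]])))
cv2.imwrite('pics/t5.png',cv2.resize(p[75:225,180:380],None,fx=4,fy=4,interpolation=2))"
```

```text
t 15.65 grasp in press mm [ -69.9 -107.4  257.7] F [-9.2 -2.  15.2] open 23.6 gf 25.0 q [-0.23 -0.09  1.67 -0.    1.55  1.45]
theta 5.909068430048553 r 75.04808215638111
rotvec err [ 0.002 -0.006 -0.001]
[[-1.0, -2.9]]
[[332.54088815 194.27336939]]
[[327.75866501 195.53399875]]
```

View pics/t5.png

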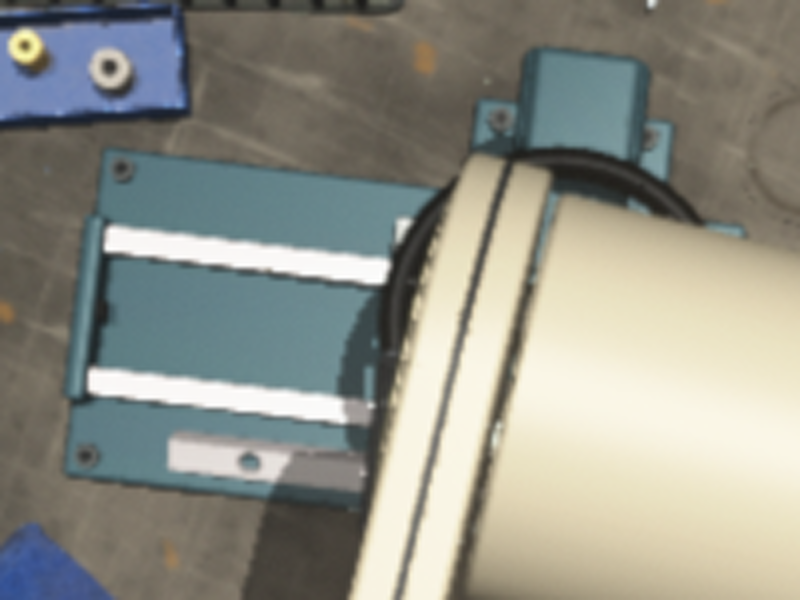

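The arm hides the wheel here. The tool pose gives θ ≈ 5.91, so I'll add the last 0.045 rad, let go and lift clear.

>>> apply_moves(series=[[[-1.0,-2.9,0],[0,0,0]],[[0,0,0],[0,0,0]],[[0,0,0],[0,0,0]]])

```text
t: 15.95
tool_pos: [0.5192, -0.0643, 0.4247]
orientation: [3.134, -0.166, 0.009]
force: [-9.6, -3.4, 14.7]
opening: 0.0241
gripper_force: 25.0
```

```bash
python3 -c "
from h import *
ang()"
```

```text
t 15.95 grasp in press mm [ -70.7 -105.   257.7] F [-9.6 -3.4 14.7] open 24.1 gf 25.0 q [-0.22 -0.09  1.67 -0.    1.55  1.46]
theta 5.943819588982754 r 75.02068907764703
rotvec err [ 0.003 -0.006 -0.001]
```

>>> apply_moves(series=[[[0,0,0],[0,0,0]],[[0,0,0],[0,0,0]],[[0,0,0],[0,0,0]],[[0,0,0],[0,0,0]]], claw=0.5)

```text
t: 16.28
tool_pos: [0.5199, -0.0632, 0.4223]
orientation: [-3.137, 0.164, -0.008]
force: [0.3, -0.0, -0.5]
opening: 0.0443
gripper_force: 0.0
```

>>> apply_moves(series=[[[0,0,-10],[0,0,0]],[[0,0,-15],[0,0,0]],[[0,0,-20],[0,0,0]],[[0,0,-20],[0,0,0]],[[-15,0,-20],[0,0,0]],[[-20,0,0],[0,0,0]],[[-20,0,0],[0,0,0]],[[-20,10,0],[0,0,0]],[[-20,20,0],[0,0,0]],[[-10,20,0],[0,0,0]],[[0,20,0],[0,0,0]],[[0,0,0],[0,0,0]]])

```text
t: 17.28
tool_pos: [0.407, -0.1237, 0.5082]
orientation: [3.135, -0.168, 0.011]
force: [0.1, 0.6, 0.5]
opening: 0.0463
gripper_force: 0.0
```

```bash
python3 -c "
from h import *
where()
p,d=robot.read_camera('top')
cv2.imwrite('pics/t6.png',cv2.resize(p[75:225,180:380],None,fx=4,fy=4,interpolation=2))"
```

```text
t 17.28 grasp in press mm [-176.  -175.5  341.2] F [0.1 0.6 0.5] open 46.3 gf 0.0 q [-0.42 -0.37  1.77  0.    1.74  1.26]
```

View pics/t6.png

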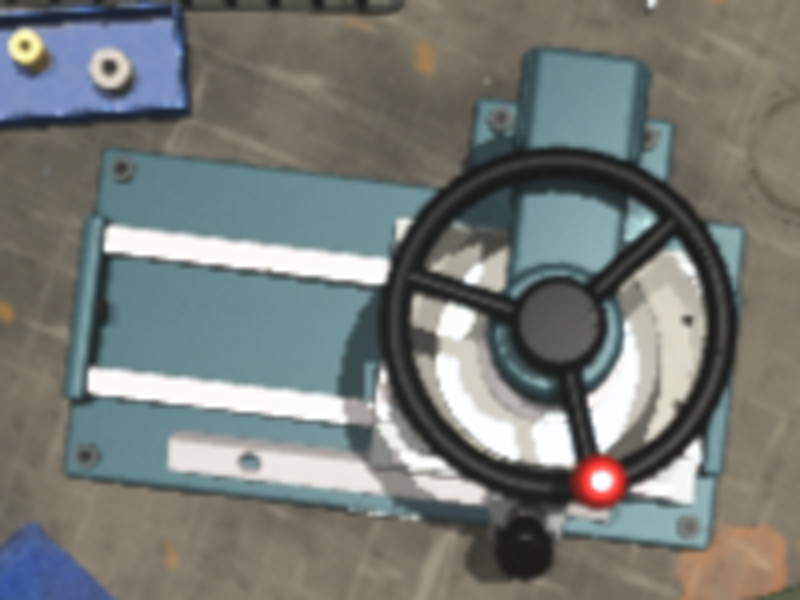

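The wheel is let go. The red grip is at crop (600,482), the hub at (560,322) and the knob end at (523,548). I'll check the angle and the knob against these.

```bash
python3 - <<'E'
from h import *
c=robot.calibration("top")
to=lambda q:(np.array(q)-[179.625,74.625])*4
for t in(5.85,5.9,5.95,6.0):print(t,to(proj(c,W(POSE,[[-.075*np.cos(t),-.08+.075*np.sin(t),.271]]))))
print("start 1.715",to(proj(c,W(POSE,[[-.075*np.cos(1.715),-.08+.075*np.sin(1.715),.271]]))))
for e in(0,.01):print("knob end",e,to(proj(c,W(POSE,[K0-[0,.16,0]+A*(.0185+e)]))),"load",to(proj(c,W(POSE,[K0+A*(.0185+e)]))))
E
```

```text
5.85 [[619.97735718 474.98022244]]
5.9 [[611.5115464  477.53228766]]
5.95 [[602.92443564 479.65816167]]
6.0 [[594.23747922 481.35223194]]
start 1.715 [[392.86099073 260.48169105]]
knob end 0 [[527.51611302 557.56265785]] load [[221.6522996  522.48737019]]
knob end 0.01 [[526.88406472 565.97414104]] load [[217.85054745 530.59155956]]
```

The grip reads about 5.96 rad against the 5.97 goal, the knob sits at its home position, and the hand is clear. Handing in.

```bash
python3 -c "
from plant import robot
print(robot.close_job())"
```

```text
the job is handed in; nothing more can be done
None
```

I handed the job in after about 17 s: the carriage is indexed at the press hole with the plunger home, the wheel stands at about 5.96 rad (a quarter turn past contact), and the hand is clear of everything; `close_job` returned no verdict.

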